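Refit the cooker knob on a balcony gas hob

TASK

The tabletop gas hob needs its burner knob back. First turn the hob's shut-off timer anticlockwise back to its zero stop; then pick up the loose cooker knob, turn it so that its D-shaped hole matches the D-shaped spindle, push it fully onto the spindle without forcing it (it slides on easily when it matches, under 40 N) and press it in so that the spindle goes down against its spring. Finish while still holding the knob pressed in, with the timer left at zero and without shoving aside the door hinge, parts tray or jar that lie around the loose knob.

Things in the scene. Friction and masses are not known exactly. Their poses are not given: they have to be found in the camera images.
- hob: white tabletop gas hob, 300 (x) x 340 (y) x 70 mm high, fixed. Origin under its centre at table height; its -x edge is the front, towards the robot. On its top, 110 mm in front of the centre, are the bare spindle (85 mm to +y) and the timer (85 mm to -y). Burner and pan support, top 102 mm above the table, lie within 92 mm of the point 45 mm to +x of the origin
- spindle: steel gas spindle. Origin on its axis, on top of its collar, 82 mm above the table when up. Above it a D-shaped shaft, 12 mm diameter, 13 mm long (last 1.5 mm slimmer), cut nearly in half, its flat facing own +x, 1 mm from the axis. The collar, 3 mm thick, 36 mm diameter, is a D too, flat on the same side, 7 mm off. Stiff to turn (0.12 N m). +x points along the hob's +x, within 0.8 rad
- press (a joint): how far the spindle is pushed down, m: 0 up, 0.006 at the bottom stop. Spring: it begins to move at about 5 N and bottoms at about 9 N; it comes up again when let go
- knob: loose black cooker knob upright on the table, 30 to 65 g, origin at the centre of its underside. Round (eight-sided) body 41 mm across, 18 mm high; on it a bar grip 36 mm long (own x), 14 mm thick (own y), 26 mm high, top 44 mm above the underside. A nose, 6 mm thick, 8 to 18 mm above the underside, sticks out of the body at +x. It starts with +x pointing away from the robot or to its left
- knob_nose (a point): tip of the knob's nose, 31 mm along its +x, 13 mm up. The D-shaped hole in the knob's underside is 14 mm in diameter and 14 mm deep, its flat on the nose side, 1.8 mm from the axis. So the knob goes on with its x along the spindle's x, within about 0.15 rad, and is fully on when its underside rests on the collar (origins coincide)
- hinge: steel door hinge lying open, 90 x 76 x 12 mm, leave alone; origin under its centre
- tray: grey plastic parts tray 90 x 70 x 22 mm, leave alone; origin under its centre
- jar: glass jar with steel lid, 56 mm across, 60 mm high, leave alone; origin under its centre
- timer (a joint): angle of the hob's timer, rad: 0 at its zero stop (the grip bar then lies along the hob's x), grows clockwise seen from above, to 2.0; friction 0.04 N m, stays where it is left
- timer_grip (a point): on the timer's axis, 107 mm above the table, at the height to grip; its x runs along the timer's grip bar, 42 mm long, 14 mm thick, 82 to 114 mm above the table, on a disc 44 mm in diameter whose top is 84 mm up

How it is judged (in metres and radians):
On the way, in this order (a step that is already met when the one before it is completed fails the run):
1. the timer is turned back to its zero stop (value of joint timer below 0.06 rad), for 0.2 s.
2. the cooker knob is then picked up (height (world z) of knob above 0.04 m), for 0.1 s.
At the end, for the whole second after the job is handed in: The timer is within 0.08 rad of zero; the cooker knob sits on the spindle, upright, within 3 mm of its axis and 2.5 mm of its seat, its nose pointing as the spindle's flat does within 0.35 rad; the fingers are pressing on the knob and hold the spindle at least 3 mm down (value of joint timer below 0.08 rad and horizontal distance between knob and spindle below 0.003 m and z of knob in the frame of spindle below 0.0025 m and x of knob_nose in the frame of spindle above 0.02 m and angle between the x axis of knob and the x axis of spindle, either way round below 0.35 rad and angle between knob's own z axis and vertical below 0.12 rad and value of joint press above 0.003 m and contact force between the fingers and knob above 2 N and contact force between knob and spindle above 3 N); the arm keeps its last pose, push and grip.
It fails at once if the hinge, tray or jar is shoved more than 40 mm (distance of any of hinge, tray, jar from where it was at the start of the episode above 0.04 m).
It fails at once if the knob is forced onto the spindle with more than 40 N (contact force between knob and spindle above 40 N).
It also fails if it takes over 53 s, if anything falls off the work surface, if the arm or the gripper's body presses on something with over 40 N, if the wrist force passes 120 N, or if a joint passes its speed limit or range.

ROBOT

A 6-joint arm with a two-finger parallel gripper is mounted at the origin on the work surface. World frame = base frame: x ahead of the robot, y to its left, z up, the work surface at z = 0. Lengths are in m, angles in degrees, forces in N, time in s.
With the tool pointing down it reaches from about 0.25 to 0.725 m from the base axis. Payload 9.7 kg.
Tool frame: the origin (TCP) lies at the centre of the arm's flange, where the gripper is bolted on; the fingertips stand 173 mm ahead of it and the grasp point (between the pads) lies 155 mm ahead of it (bot.grasp_offset is the distance from the TCP to the grasp point, in m); z points along the fingers, y is the direction in which the jaws open and shut (so a half turn about z gives the same grasp; the last joint's range is limited). The gripper opens to 85 mm and grips with 20 to 120 N. Pads are 22 mm wide; open, the fingers measure 114 mm over their backs; the gripper's body (76 mm by 85 mm) begins 54 mm behind the grasp point. The pads swing forward as they close: fully open they stand 13 mm farther back than shut.
Start: joints at [-64.229, 4.979, 10.078, 95.1, 0, 90], TCP at [0.239, -0.495, 0.405] pointing down, gripper open.
Joint ranges: [-179.16, 179.16], [-48.56, 103.87], [-65.8, 70.77], [-126.05, 130.52], [-82.76, 87.17], [-180, 180]. Speed limits (degrees/s): [127.2, 127.2, 147.25, 180, 180, 180].

INTERFACE

Orientations are given as [roll, pitch, yaw] about the fixed x, y, z axes, in that order (R = Rz(yaw) Ry(pitch) Rx(roll)).
In Python, from workcell import bot, camera gives the robot as it stands.
- The arm moves only by the tool drive_tool, never from a script. Its argument "deltas" is a list of rows, each an object of numbers: "dx", "dy", "dz": the shift along the tool's x, y, z in cm; "spin": the turn about the tool's z in degrees; "fingers": the finger opening in cm, from 0 to 8.54. In form: [{"dx": .., "dy": .., "dz": .., "spin": .., "fingers": ..}, ...]. A call has exactly 8 rows; each row is the pose to reach, as a shift and turn from the pose commanded when the call began, along the tool's axes at that moment; what a row does not reach only later rows make up. A row lasts 1/8 s, in which the tool goes at most 62.5 mm and 10.7 degrees, less where a joint would pass 70% of its speed; a pose out of reach is approached as far as the arm can. A call with a gripper value outside its range is refused whole. The fingers move at their own pace and stop on an object; "force" is the grip in N (left out, the last holds). Time passes only in rows, so rows that repeat a pose let the fingers close, or fill a call up. It gives the time, the measured TCP pose, the force and the opening at its end, in the units of the state.
- bot.get_obs(): the state, without advancing time (a new reading comes with each control period).
- camera(name): name is "side" or "top"; returns a dict with "image" (420x560x3 uint8, blue, green, red), "intrinsics" (3x3 intrinsics, pixels), "dist" ([k1, k2, p1, p2, k3] as OpenCV has them; the pictures are not rectified), "T" (4x4, takes a point from camera to world coordinates). Camera axes: x right, y down, z forward; pixel columns grow to the right and rows downward; lengths in m; the calibration is good to about 2 mm. A picture is of the moment at which its call begins. There is no depth.
- bot.job_done(): hands the job in, once; it reports no verdict.
The state is a dict: "time": time; "q": joint angles; "qd": joint speeds; "joint_efforts": joint torques, N m; "ee_pos": TCP position; "tcp_rot": TCP orientation; "wrist_force": force on the tool from outside, world axes, zero at the start; "torque": the same for the moment, N m; "opening": finger opening in m.
Only numpy, scipy, OpenCV 4.12 (cv2) and the standard library are available. Lean on these libraries where they do the work, as an engineer would, in place of code of your own. Each camera call takes 0.05 s, during which the arm holds its last target.

## Working session

There is one attempt and no reset: what is moved stays moved. The work goes in short steps, Python scripts to look and compute and a tool call to move; the robot and the scene stay as the last step left them, time stands still between calls to the robot, and variables do not carry over. Pictures are saved under pics/ and viewed, and the job is handed in when it is done.

Besides the shell and the picture viewer there is one more tool, called after ">>>" in YAML: its name, and indented under it one key for each argument. drive_tool: Moves the arm, as the interface text tells. Its arguments: {"type":"object","properties":{"deltas":{"type":"array"},"force":{"type":"number"}},"required":["deltas"]}

```bash
ls -la && mkdir -p pics
python3 - <<'E'
from workcell import bot, camera
import cv2, numpy as np
np.set_printoptions(precision=4,suppress=True)
print(bot.get_obs())
print(bot.grasp_offset)
for n in ["side","top"]:
    c=camera(n); cv2.imwrite(f"pics/{n}0.png",c["image"]); print(n,c["intrinsics"],c["dist"],c["T"])
E
```

```text
total 12
drwxr-xr-x  3 agent agent 4096 Dec  5 19:03 .
drwxr-xr-x 23 root  root  4096 Dec  5 19:03 ..
drwxr-xr-x  2 agent agent 4096 Dec  5 19:03 pics
{'time': 0.0, 'q': array([-64.2292,   5.0076,  10.0348,  95.1009,   0.0004,  90.    ]), 'qd': array([-0.0069, -0.0599,  0.0253,  0.0096,  0.0598,  0.0323]), 'joint_efforts': array([  0.0027, -52.0384,  46.4805,   0.0164,   0.0002,   0.    ]), 'ee_pos': array([ 0.2391, -0.4953,  0.404 ]), 'tcp_rot': array([-179.9263,   -0.0004,   25.7708]), 'wrist_force': array([ 0.0875, -0.4783, -0.1544]), 'torque': array([0.0512, 0.0377, 0.0114]), 'opening': 0.08545229489281479}
0.1547
side [[477.5526   0.     283.019 ]
 [  0.     477.5526 206.9003]
 [  0.       0.       1.    ]] [-0.1102  0.      0.      0.      0.    ] [[-0.941  -0.1617  0.2974  0.2325]
 [-0.3385  0.4572 -0.8224  0.8654]
 [-0.003  -0.8746 -0.4849  0.6121]
 [ 0.      0.      0.      1.    ]]
top [[526.8175   0.     277.6937]
 [  0.     526.8175 206.666 ]
 [  0.       0.       1.    ]] [-0.0515  0.      0.      0.      0.    ] [[ 0.0165 -0.9896  0.1428  0.3724]
 [-0.9997 -0.0135  0.0216  0.0286]
 [-0.0195 -0.1431 -0.9895  1.2659]
 [ 0.      0.      0.      1.    ]]
```

View pics/top0.png

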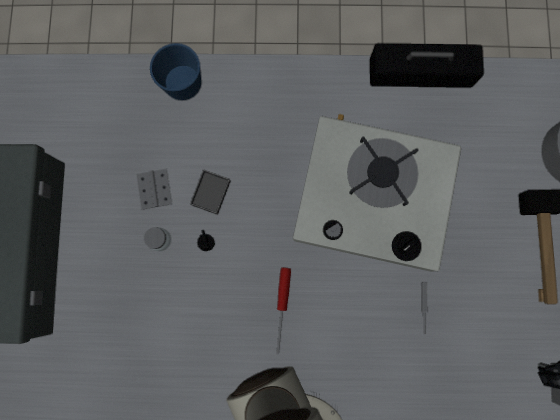

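View pics/side0.png

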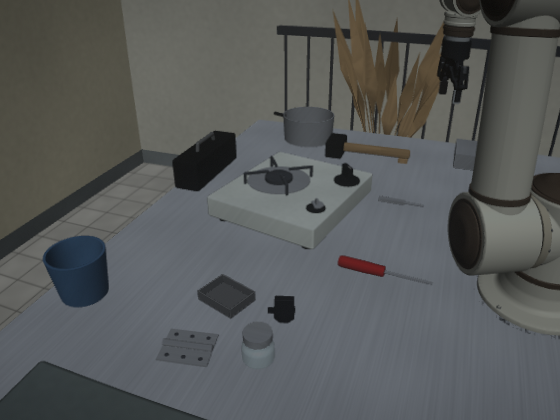

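The top view shows the hob (corners about (320,118), (459,148), (438,270), (295,240)). The spindle is near (333,230) and the timer near (406,246). The knob is at about (206,242) with its nose up in the image, which is away from the robot. The jar is at (155,238), the tray at (211,192) and the hinge at (154,188). I'll zoom in next.

Run:
```python
import cv2, numpy as np
t=cv2.imread("pics/top0.png"); s=cv2.imread("pics/side0.png")
def crop(im,x0,y0,x1,y1,f): 
    c=im[y0:y1,x0:x1]; c=cv2.convertScaleAbs(c,alpha=1.6,beta=20); return cv2.resize(c,None,fx=f,fy=f,interpolation=cv2.INTER_CUBIC)
a=crop(t,310,205,430,270,6); b=crop(t,130,160,240,255,6)
c=crop(s,290,150,380,220,8); d=crop(s,150,265,310,370,5)
for n,i in zip("abcd",(a,b,c,d)): cv2.imwrite(f"pics/crop0_{n}.png",i); print(i.shape)
```

```text
(390, 720, 3)
(570, 660, 3)
(560, 720, 3)
(525, 800, 3)
```

View pics/crop0_a.png

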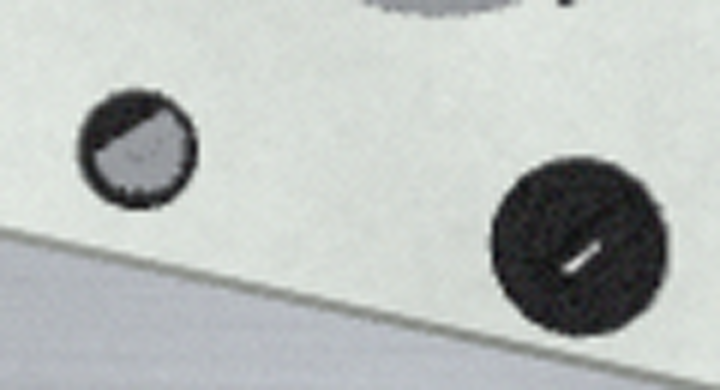

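View pics/crop0_b.png

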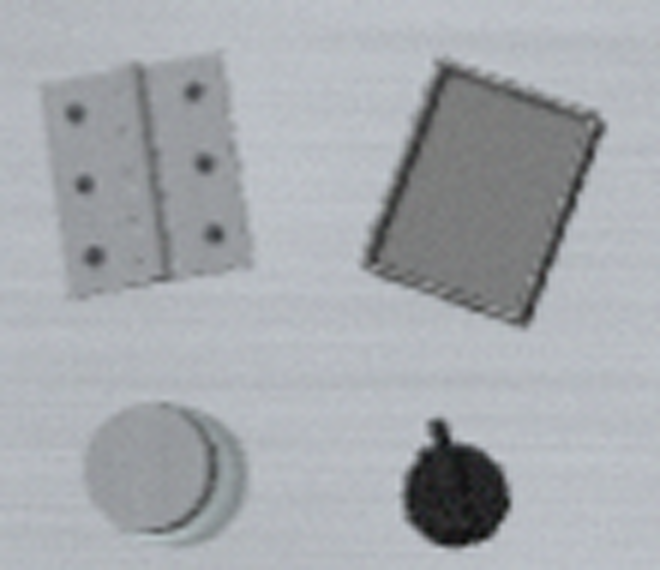

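View pics/crop0_c.png

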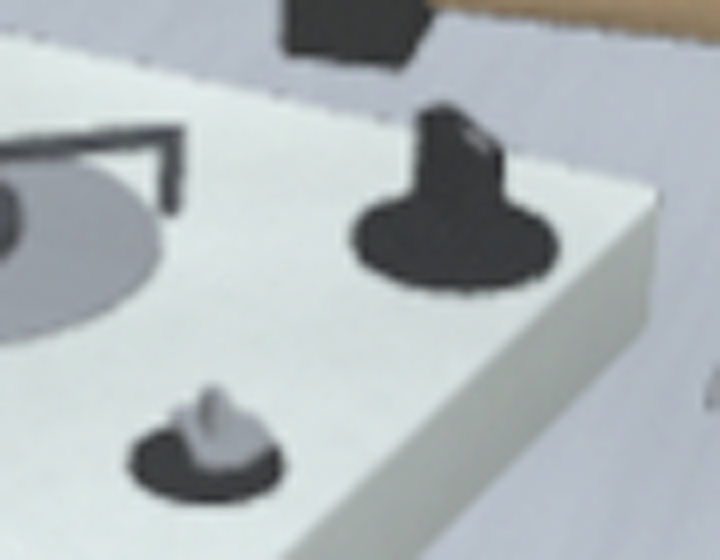

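View pics/crop0_d.png

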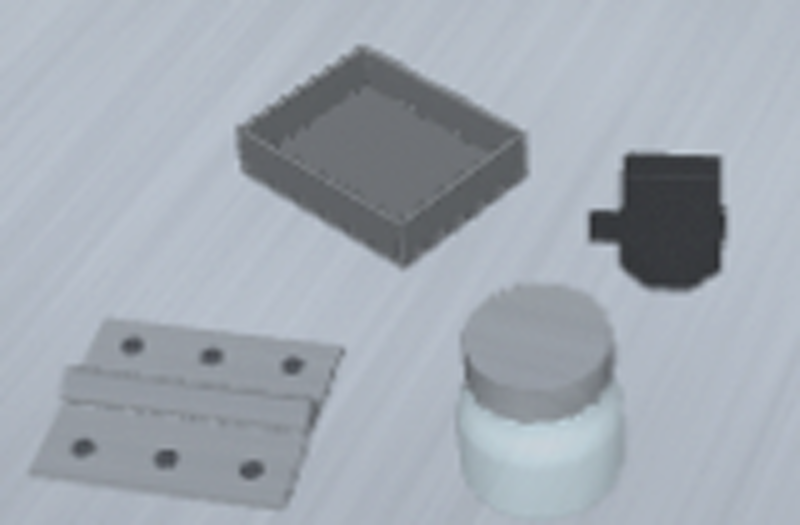

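The crops show these details:
- **Spindle:** the grey collar D has its flat facing up-left, about 30° from world +x.
- **Timer:** the pointer line runs up-right, at a yaw of about −50°.
- **Knob:** the nose points up and slightly left, at a yaw of about +17°.

Next I'll measure them with masks and rays.

```bash
cat > h.py <<'E'
import cv2, numpy as np
from workcell import bot, camera
np.set_printoptions(precision=4,suppress=True)
def ray(c,uv):
    uv=np.asarray(uv,float).reshape(-1,1,2)
    n=cv2.undistortPoints(uv,c["intrinsics"],np.asarray(c["dist"],float)).reshape(-1,2)
    d=np.c_[n,np.ones(len(n))]@c["T"][:3,:3].T
    return c["T"][:3,3],d
def plane(c,uv,z):
    o,d=ray(c,uv); return o+d*((z-o[2])/d[:,2])[:,None]
def proj(c,P):
    P=np.asarray(P,float).reshape(-1,3); T=np.linalg.inv(c["T"])
    r=cv2.Rodrigues(T[:3,:3])[0]
    return cv2.projectPoints(P,r,T[:3,3],c["intrinsics"],np.asarray(c["dist"],float))[0].reshape(-1,2)
def tri(c1,u1,c2,u2):
    o1,d1=ray(c1,u1);o2,d2=ray(c2,u2)
    A=np.c_[d1[0],-d2[0]]; s=np.linalg.lstsq(A,o2-o1,rcond=None)[0]
    p=o1+d1[0]*s[0];q=o2+d2[0]*s[1]; return (p+q)/2,np.linalg.norm(p-q)
def mask_blob(m,roi):
    x0,y0,x1,y1=roi; k=np.zeros_like(m);k[y0:y1,x0:x1]=m[y0:y1,x0:x1]
    n,l,s,c=cv2.connectedComponentsWithStats(k)
    i=1+np.argmax(s[1:,4]); return (l==i).astype(np.uint8),s[i],c[i]
E
python3 - <<'E'
from h import *
import pickle
t=camera("top"); s=camera("side")
pickle.dump((t,s),open("v0.pkl","wb"))
im=t["image"]; hsv=cv2.cvtColor(im,cv2.COLOR_BGR2HSV)
g=cv2.cvtColor(im,cv2.COLOR_BGR2GRAY)
# hob : greenish white; print sample colours
for p in [(350,200),(250,200),(320,225),(335,232),(206,244),(406,246),(211,192)]:
    print(p,im[p[1],p[0]])
gs=s["image"]
for p in [(250,200),(340,190),(316,206),(345,178),(285,310),(320,260)]:
    print('s',p,gs[p[1],p[0]])
E
```

```text
(350, 200) [118 120 118]
(250, 200) [107 104 102]
(320, 225) [125 129 124]
(335, 232) [86 84 81]
(206, 244) [19 16 17]
(406, 246) [9 8 6]
(211, 192) [66 66 65]
s (250, 200) [126 126 120]
s (340, 190) [124 125 118]
s (316, 206) [92 88 84]
s (345, 178) [25 25 24]
s (285, 310) [26 24 23]
s (320, 260) [110 103  98]
```

Run:
```python
from h import *
import pickle
t,s=pickle.load(open("v0.pkl","rb"))
im=t["image"]; b=cv2.GaussianBlur(im,(3,3),0).astype(int); g=b.mean(2)
# hob mask top
m=((b[...,1]-b[...,0]>0)&(g>100)).astype(np.uint8)
m=cv2.morphologyEx(m,cv2.MORPH_OPEN,np.ones((3,3)))
m,st,c=mask_blob(m,(280,100,480,285))
cnt=max(cv2.findContours(m,cv2.RETR_EXTERNAL,cv2.CHAIN_APPROX_NONE)[0],key=cv2.contourArea)
hull=cv2.convexHull(cnt)
q=cv2.approxPolyDP(hull,6,True).reshape(-1,2); print("hob poly",q.tolist())
# refine edges by line fits
pts=cnt.reshape(-1,2).astype(float)
def refine(q):
    L=[]
    for i in range(4):
        a,bb=q[i].astype(float),q[(i+1)%4].astype(float); d=(bb-a);n=np.array([-d[1],d[0]])/np.linalg.norm(d)
        tt=((pts-a)@d)/(d@d); sel=(abs((pts-a)@n)<3)&(tt>.08)&(tt<.92)
        vx,vy,x,y=cv2.fitLine(pts[sel].astype(np.float32),cv2.DIST_HUBER,0,.01,.01).ravel(); L.append((vx,vy,x,y))
    C=[]
    for i in range(4):
        a,c2=L[i-1],L[i]; A=np.array([[a[0],-c2[0]],[a[1],-c2[1]]]); k=np.linalg.solve(A,[c2[2]-a[2],c2[3]-a[3]]); C.append([a[2]+k[0]*a[0],a[3]+k[0]*a[1]])
    return np.array(C)
C=refine(q); print(C)
W=plane(t,C,0.07)[:,:2]; print(W); cen=W.mean(0)
print("sides",[np.linalg.norm(W[i]-W[(i+1)%4]) for i in range(4)],"cen",cen)
# dark bezel masks
dk=(g<60).astype(np.uint8)
for nm,roi,z in [("bezel",(315,215,350,245),0.072),("timer",(385,225,428,268),0.084),("knob",(190,222,222,258),0.018)]:
    mm,st,c=mask_blob(dk,roi); ct=max(cv2.findContours(mm,cv2.RETR_EXTERNAL,cv2.CHAIN_APPROX_NONE)[0],key=cv2.contourArea)
    (cx,cy),r=cv2.minEnclosingCircle(ct); e=cv2.fitEllipse(ct)
    print(nm,st,c,(cx,cy,r),e,plane(t,[[cx,cy]],z),plane(t,[e[0]],z))
```

```text
hob poly [[320, 117], [460, 147], [438, 270], [293, 238]]
[[319.7932 116.0232]
 [460.4732 145.7596]
 [438.2519 270.0883]
 [292.9772 238.2359]]
[[ 0.7618 -0.0408]
 [ 0.6944 -0.3694]
 [ 0.4055 -0.3095]
 [ 0.4729  0.0188]]
sides [np.float64(0.33549356960165466), np.float64(0.2950145360477947), np.float64(0.33520183421051813), np.float64(0.2949683098945201)] cen [ 0.5836 -0.1752]
bezel [323 220  20  20 180] [331.7722 228.8722] (332.5608825683594, 229.60435485839844, 9.738480567932129) ((332.5354919433594, 229.57972717285156), (18.75263786315918, 18.888418197631836), 161.0903778076172) [[ 0.4937 -0.0709  0.072 ]] [[ 0.4938 -0.0708  0.072 ]]
timer [392 231  29  30 676] [406.1109 245.7204] (406.1199951171875, 245.8000030517578, 14.913665771484375) ((406.10638427734375, 245.7449493408203), (28.155166625976562, 29.004886627197266), 141.04653930664062) [[ 0.4583 -0.2347  0.084 ]] [[ 0.4584 -0.2347  0.084 ]]
knob [197 230  18  21 255] [205.4471 241.5608] (205.5, 240.0, 10.594910621643066) ((205.38394165039062, 241.3423614501953), (16.060869216918945, 19.348392486572266), 159.06796264648438) [[0.4699 0.2265 0.018 ]] [[0.4667 0.2267 0.018 ]]
```

Run:
```python
from h import *
import pickle
t,s=pickle.load(open("v0.pkl","rb"))
im=t["image"].astype(float).mean(2)
# grey D collar: brightness between bezel(dark) and hob ; upsample
def up(x0,y0,x1,y1,f=8): return cv2.resize(im[y0:y1,x0:x1].astype(np.float32),None,fx=f,fy=f,interpolation=cv2.INTER_CUBIC)
f=8; x0,y0=318,215; u=up(x0,y0,348,245)
# restrict to within bezel circle (r<8 px)
yy,xx=np.mgrid[0:u.shape[0],0:u.shape[1]]; px=x0+(xx+.5)/f-.5; py=y0+(yy+.5)/f-.5
inn=np.hypot(px-332.55,py-229.6)<8.6
m=((u>50)&inn).astype(np.uint8)
m,st,c=mask_blob(m,(0,0,240,240))
cnt=max(cv2.findContours(m,cv2.RETR_EXTERNAL,cv2.CHAIN_APPROX_NONE)[0],key=cv2.contourArea).reshape(-1,2)
P=np.c_[x0+(cnt[:,0]+.5)/f-.5,y0+(cnt[:,1]+.5)/f-.5]
W=plane(t,P,0.082)[:,:2]
# flat: use convex hull longest segment
h=cv2.convexHull(W.astype(np.float32)).reshape(-1,2)
q=cv2.approxPolyDP(h.reshape(-1,1,2),0.0015,True).reshape(-1,2)
d=np.roll(q,-1,0)-q; L=np.hypot(*d.T); i=L.argmax(); print("D longest",L[i],q[i],q[(i+1)%len(q)])
a,b=q[i],q[(i+1)%len(q)]; dd=(b-a)/L[i]; nn=np.array([-dd[1],dd[0]]); cen=W.mean(0)
if nn@(a-cen)<0: nn=-nn
sel=abs((W-a)@nn)<0.0015; sel&=(((W-a)@dd)>.003)&(((W-a)@dd)<L[i]-.003)
v=cv2.fitLine(W[sel].astype(np.float32),cv2.DIST_HUBER,0,.001,.001).ravel(); n2=np.array([-v[1],v[0]]); 
if n2@nn<0:n2=-n2
print("flat normal yaw",np.degrees(np.arctan2(n2[1],n2[0])),"centroid yaw from flat normal; cen",cen)
# arc circle fit
far=W[(W-v[2:])@n2< -0.006]; A=np.c_[2*far,np.ones(len(far))]; sol=np.linalg.lstsq(A,(far**2).sum(1),rcond=None)[0]
print("collar circ",sol[:2],np.sqrt(sol[2]+sol[:2]@sol[:2]),"flat off",(v[2:]-sol[:2])@n2)
# timer pointer: bright pixels in the disc
x0,y0=398,238;u=up(x0,y0,416,256)
m=(u>45).astype(np.uint8); m,st,c=mask_blob(m,(0,0,200,200)); ys,xs=np.nonzero(m)
P=np.c_[x0+(xs+.5)/f-.5,y0+(ys+.5)/f-.5]; W=plane(t,P,0.114)[:,:2]
r=cv2.minAreaRect(W.astype(np.float32)); v=cv2.fitLine(W.astype(np.float32),cv2.DIST_L2,0,.001,.001).ravel()
print("pointer",P.mean(0),W.mean(0),r,"yaw",np.degrees(np.arctan2(v[1],v[0])),len(xs)/64)
# knob
x0,y0=190,222;u=up(x0,y0,222,260); m=(u<60).astype(np.uint8); m,_,_=mask_blob(m,(0,0,400,400))
body=cv2.morphologyEx(m,cv2.MORPH_OPEN,cv2.getStructuringElement(cv2.MORPH_ELLIPSE,(65,65)))
nose=cv2.morphologyEx(m&(1-body),cv2.MORPH_OPEN,np.ones((9,9))); nose,st,c=mask_blob(nose,(0,0,400,400))
ys,xs=np.nonzero(body); print("body cen px",x0+(xs.mean()+.5)/f-.5,y0+(ys.mean()+.5)/f-.5, np.sqrt(len(xs)/np.pi)/f)
ct=max(cv2.findContours(body,0,1)[0],key=cv2.contourArea); cc=cv2.minEnclosingCircle(ct); print(x0+cc[0][0]/f-.5,y0+cc[0][1]/f-.5,cc[1]/f)
ys2,xs2=np.nonzero(nose); N=np.c_[x0+(xs2+.5)/f-.5,y0+(ys2+.5)/f-.5]
Wn=plane(t,N,0.018)[:,:2]; B=plane(t,[[x0+(xs.mean()+.5)/f-.5,y0+(ys.mean()+.5)/f-.5]],0.025)[0,:2]
v=cv2.fitLine(Wn.astype(np.float32),cv2.DIST_L2,0,.001,.001).ravel()
print("nose cen",Wn.mean(0),"body@.018",B,"line yaw",np.degrees(np.arctan2(v[1],v[0])),"cen yaw",np.degrees(np.arctan2(*(Wn.mean(0)-B)[::-1])))
o=cv2.cvtColor((np.clip(u*1.5,0,255)).astype(np.uint8),cv2.COLOR_GRAY2BGR); o[nose>0]=(0,0,255)
cv2.drawContours(o,[ct],-1,(0,255,0),1); cv2.imwrite("pics/knobseg.png",cv2.resize(o,None,fx=2,fy=2))
```

```text
D longest 0.02872508 [ 0.5076 -0.0782] [ 0.4917 -0.0543]
flat normal yaw 32.02786 centroid yaw from flat normal; cen [ 0.4907 -0.0726]
collar circ [ 0.4938 -0.0706] 0.017082765269571466 flat off 0.007054667209513111
pointer [406.4502 247.5596] [ 0.4523 -0.2287] ((0.4523105323314667, -0.22901400923728943), (0.004544266499578953, 0.016616176813840866), 37.739925384521484) yaw -50.998272 12.953125
body cen px 205.4733903617605 242.06058182055637 8.727289811471552
205.5732936859131 241.7587661743164 9.049023628234863
nose cen [0.4903 0.2337] body@.018 [0.4645 0.2253] line yaw 30.133146 cen yaw 18.005702719541503
```

View pics/knobseg.png

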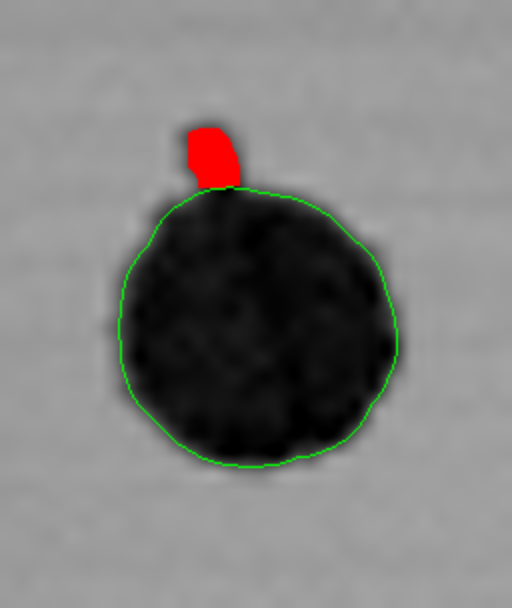

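The knob is segmented cleanly: the nose is the red patch at the top-left of the body. Now I'll cross-check the knob and spindle positions against the side view.

Run:
```python
from h import *
import pickle
t,s=pickle.load(open("v0.pkl","rb"))
b=cv2.GaussianBlur(s["image"],(3,3),0).mean(2) if False else s["image"].mean(2)
dk=(b<55).astype(np.uint8)
m,st,c=mask_blob(dk,(255,285,310,330)); print("knob side",st,c)
for r in range(st[1],st[1]+st[3],2):
    xs=np.nonzero(m[r])[0]; print(r,xs.min(),xs.max(),end='; ')
print()
def kn(x,y,yaw):
    R=np.array([[np.cos(yaw),-np.sin(yaw)],[np.sin(yaw),np.cos(yaw)]])
    L=dict(tipT=(.031,0,.018),tipB=(.031,0,.008),barF=(.018,-.007,.044),barFb=(.018,.007,.044),barB=(-.018,.007,.044),barBb=(-.018,-.007,.044),cen=(0,0,.0),top=(0,0,.044))
    return {k:np.r_[R@np.array(v[:2])+[x,y],v[2]] for k,v in L.items()}
for nm,pz in [("body@.012",.012),("@.018",.018)]:
    P=plane(t,[[205.5,242.0]],pz)[0]; print(nm,P)
P=plane(t,[[205.5,242.0]],.014)[0]
k=kn(P[0],P[1],np.radians(17.5)); pp=proj(s,list(k.values())); pt=proj(t,list(k.values()))
for n,a,bb in zip(k,pp,pt): print(n,a,bb)
# spindle in side view
P=[[.4936,-.0706,.095],[.4936,-.0706,.082],[.459,-.237,.114],[.459,-.237,.084]]
print(proj(s,P),proj(t,P))
```

```text
knob side [268 296  27  27 544] [282.9596 308.5846]
296 275 292; 298 275 293; 300 275 293; 302 275 293; 304 275 293; 306 274 294; 308 268 294; 310 268 294; 312 268 294; 314 274 293; 316 274 293; 318 275 293; 320 277 291; 322 280 287; 
body@.012 [0.4656 0.2273 0.012 ]
@.018 [0.4652 0.2263 0.018 ]
tipT [265.6573 308.7901] [201.7937 229.4458]
tipB [265.7752 312.866 ] [202.4664 229.8626]
barF [272.6543 295.675 ] [204.3374 232.7841]
barFb [272.205  300.6229] [198.5885 234.4922]
barB [292.0051 301.0948] [202.6715 249.2744]
barBb [292.1871 296.1329] [208.4436 247.5582]
cen [282.346  316.5167] [206.3991 242.4451]
top [282.2567 298.369 ] [203.5052 241.0124]
[[314.6149 199.123 ]
 [314.4522 204.0804]
 [346.3019 165.7689]
 [345.6141 176.4   ]] [[333.2999 228.6153]
 [332.8098 229.2027]
 [410.2016 244.5369]
 [407.1358 245.5022]]
```

>>> drive_tool:
  deltas:
    - {"dx":3.88,"dy":-1.71,"dz":0.5,"spin":-10.5,"fingers":5}
    - {"dx":7.76,"dy":-3.42,"dz":1.5,"spin":-21,"fingers":5}
    - {"dx":11.64,"dy":-5.13,"dz":2.5,"spin":-31.5,"fingers":5}
    - {"dx":15.52,"dy":-6.84,"dz":3.5,"spin":-42,"fingers":5}
    - {"dx":19.4,"dy":-8.55,"dz":4.5,"spin":-52.5,"fingers":5}
    - {"dx":23.28,"dy":-10.26,"dz":5.5,"spin":-63,"fingers":5}
    - {"dx":27.16,"dy":-11.97,"dz":6.5,"spin":-73.5,"fingers":5}
    - {"dx":31.03,"dy":-13.67,"dz":7.5,"spin":-84,"fingers":5}
  force: 30

```text
time: 1.2
ee_pos: [0.4599, -0.2361, 0.3293]
tcp_rot: [180.0, 0.0, 110.1]
wrist_force: [0.8, -0.1, 0.6]
opening: 0.0499
```

Run:
```python
from h import *
import pickle
o=bot.get_obs(); print(o["q"],o["ee_pos"],o["tcp_rot"])
t=camera("top"); s=camera("side"); pickle.dump((t,s,o),open("v1.pkl","wb"))
def crop(im,x0,y0,x1,y1,f):
    return cv2.resize(cv2.convertScaleAbs(im[y0:y1,x0:x1],alpha=1.7,beta=15),None,fx=f,fy=f,interpolation=cv2.INTER_CUBIC)
cv2.imwrite("pics/s1.png",crop(s["image"],270,40,410,220,3)); cv2.imwrite("pics/t1.png",crop(t["image"],300,180,500,320,4))
```

```text
[-27.1722  -0.4256  -3.8445  86.5796  -0.0012  42.7088] [ 0.4599 -0.2361  0.3293] [179.9999   0.0019 110.119 ]
```

View pics/s1.png

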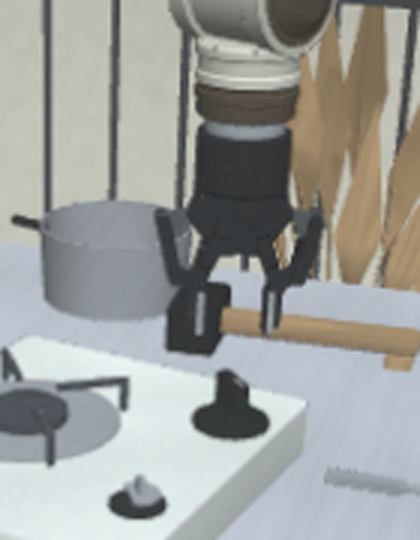

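View pics/t1.png

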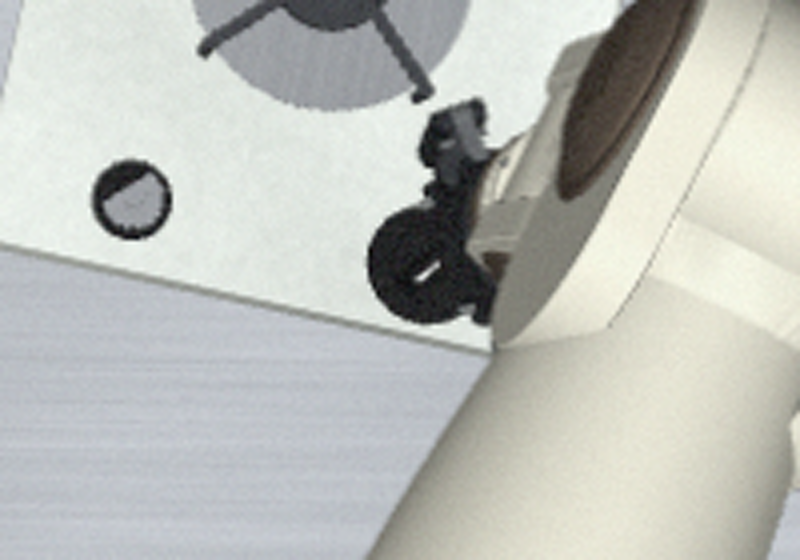

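Run:
```python
from h import *
import pickle
t,s,o=pickle.load(open("v1.pkl","rb"))
p=o["ee_pos"]; yaw=np.radians(o["tcp_rot"][2]); tx=np.array([np.cos(yaw),np.sin(yaw),0]); ty=np.array([np.sin(yaw),-np.cos(yaw),0])
for dz in (0.155,0.165,0.173):
    for w in (-.025,0,.025): print(dz,w,proj(s,[p-[0,0,dz]+w*ty])[0])
for dz in (0.0,0.06,0.1): print(dz, proj(s,[p-[0,0,dz]])[0])
g=s["image"][:260,:420]
c=cv2.resize(cv2.convertScaleAbs(g[95:165,310:390],alpha=1.7,beta=15),None,fx=8,fy=8,interpolation=cv2.INTER_NEAREST)
cv2.imwrite("pics/s1b.png",c)
```

```text
0.155 -0.025 [357.2572 143.7489]
0.155 0 [347.2857 143.7552]
0.155 0.025 [337.2937 143.7677]
0.165 -0.025 [356.985  147.4825]
0.165 0 [347.0512 147.4918]
0.165 0.025 [337.0972 147.507 ]
0.173 -0.025 [356.768  150.4495]
0.173 0 [346.8643 150.4611]
0.173 0.025 [336.9406 150.4783]
0.0 [351.0255  82.1827]
0.06 [349.556  106.8442]
0.1 [348.5909 122.7005]
```

View pics/s1b.png

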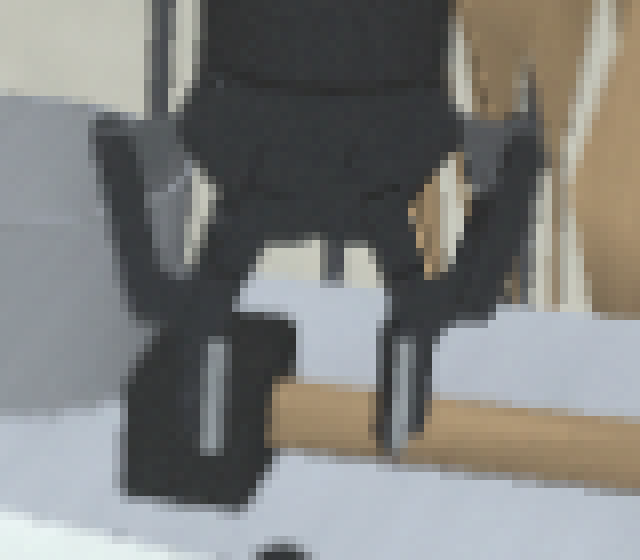

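The fingers are open above the timer. In the side view they show about 1 px (roughly 2 mm) to the right of where forward kinematics puts them, so that camera has a small bias. I'll descend on the timer and grip it.

>>> drive_tool:
  deltas:
    - {"dx":0,"dy":0,"dz":1.0,"spin":-10,"fingers":5}
    - {"dx":0,"dy":0,"dz":2.5,"spin":-19,"fingers":5}
    - {"dx":0,"dy":0,"dz":4.5,"spin":-19,"fingers":5}
    - {"dx":0,"dy":0,"dz":6.0,"spin":-19,"fingers":5}
    - {"dx":0,"dy":0,"dz":6.7,"spin":-19,"fingers":5}
    - {"dx":0,"dy":0,"dz":6.7,"spin":-19,"fingers":1.0}
    - {"dx":0,"dy":0,"dz":6.7,"spin":-19,"fingers":1.0}
    - {"dx":0,"dy":0,"dz":6.7,"spin":-19,"fingers":1.0}
  force: 30

```text
time: 2.3
ee_pos: [0.4589, -0.2376, 0.2635]
tcp_rot: [-179.9, 0.1, 128.7]
wrist_force: [-3.7, -1.9, 3.0]
opening: 0.0131
```

>>> drive_tool:
  deltas:
    - {"dx":0,"dy":0,"dz":0,"spin":-7,"fingers":1.0}
    - {"dx":0,"dy":0,"dz":0,"spin":-14,"fingers":1.0}
    - {"dx":0,"dy":0,"dz":0,"spin":-21,"fingers":1.0}
    - {"dx":0,"dy":0,"dz":0,"spin":-28,"fingers":1.0}
    - {"dx":0,"dy":0,"dz":0,"spin":-34,"fingers":1.0}
    - {"dx":0,"dy":0,"dz":0,"spin":-38,"fingers":1.0}
    - {"dx":0,"dy":0,"dz":0,"spin":-41,"fingers":1.0}
    - {"dx":0,"dy":0,"dz":0,"spin":-41,"fingers":1.0}
  force: 30

```text
time: 3.3
ee_pos: [0.4584, -0.2382, 0.2636]
tcp_rot: [-179.8, -0.1, 169.7]
wrist_force: [-8.3, -7.2, 3.6]
opening: 0.013
```

Run:
```python
from h import *
o=bot.get_obs(); print(o["tcp_rot"],o["torque"],o["wrist_force"],o["joint_efforts"],o["q"])
```

```text
[-179.8091   -0.0577  169.6629] [-1.3072  1.6074 -0.8049] [-8.294  -7.2038  3.5763] [  5.8853 -45.4303  46.993   -1.6523   2.6094  -1.1454] [-27.4143   0.012  -10.6638  79.3232  -0.1994 -17.0773]
```

The wrist torque is −0.8 N m, far above the timer's 0.04 N m friction, so it is at the zero stop. I'll release, rise and start moving towards the knob.

>>> drive_tool:
  deltas:
    - {"dx":0,"dy":0,"dz":0,"spin":-41,"fingers":5.0}
    - {"dx":0,"dy":0,"dz":0,"spin":0,"fingers":5.0}
    - {"dx":0,"dy":0,"dz":0,"spin":0,"fingers":5.0}
    - {"dx":0,"dy":0,"dz":-4,"spin":0,"fingers":5.0}
    - {"dx":0,"dy":0,"dz":-7,"spin":0,"fingers":5.0}
    - {"dx":0.5,"dy":3,"dz":-7,"spin":-7,"fingers":5.0}
    - {"dx":1.3,"dy":8,"dz":-7,"spin":-14,"fingers":5.0}
    - {"dx":2.2,"dy":13,"dz":-7,"spin":-21,"fingers":5.0}
  force: 30

```text
time: 4.3
ee_pos: [0.4605, -0.1043, 0.3331]
tcp_rot: [-180.0, 0.1, -168.8]
wrist_force: [0.3, 0.6, -0.1]
opening: 0.0503
```

I made a slip there: row 1 repeated spin −41, which over-turned the tool by up to 10.7° for one row. I need to check where the timer ended up.

Run:
```python
from h import *
import pickle
t=camera("top"); s=camera("side"); o=bot.get_obs(); pickle.dump((t,s,o),open("v2.pkl","wb")); print(o["time"],o["ee_pos"],o["tcp_rot"])
def crop(im,x0,y0,x1,y1,f):
    return cv2.resize(cv2.convertScaleAbs(im[y0:y1,x0:x1],alpha=1.7,beta=15),None,fx=f,fy=f,interpolation=cv2.INTER_CUBIC)
a=crop(t["image"],290,190,440,280,5); cv2.imwrite("pics/t2.png",a)
cv2.imwrite("pics/s2.png",crop(s["image"],280,100,400,220,5))
```

```text
4.4 [ 0.4604 -0.1021  0.3334] [ 179.9713    0.063  -168.605 ]
```

View pics/t2.png

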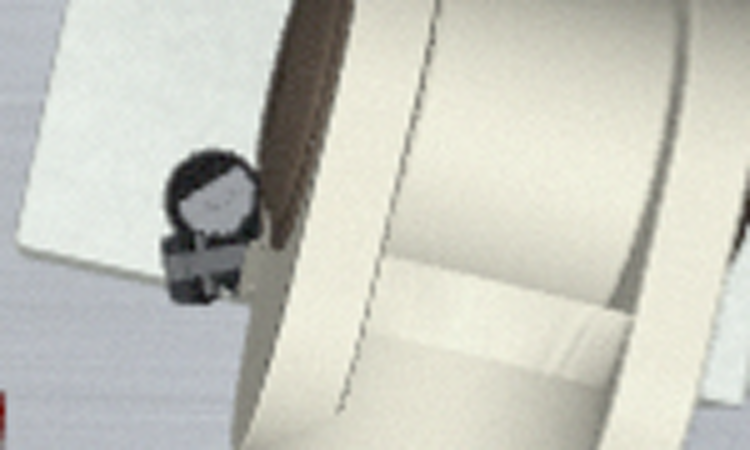

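View pics/s2.png

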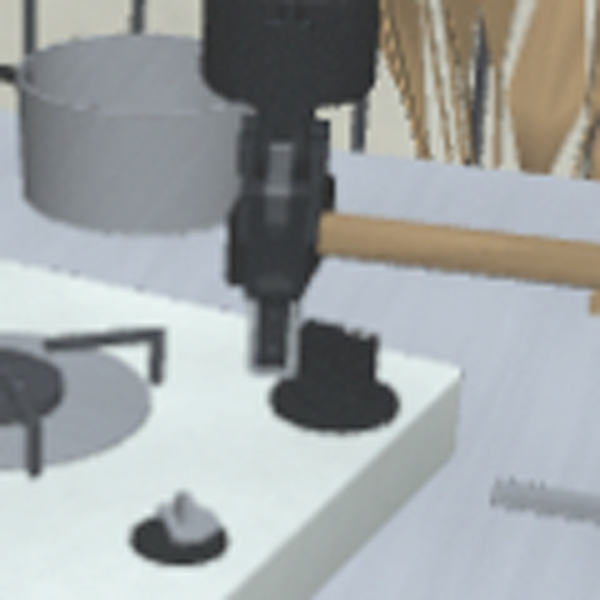

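>>> drive_tool:
  deltas:
    - {"dx":-0.66,"dy":3.25,"dz":0,"spin":-1,"fingers":5.0}
    - {"dx":-1.79,"dy":8.76,"dz":0,"spin":-3,"fingers":5.0}
    - {"dx":-2.99,"dy":14.6,"dz":0.5,"spin":-5,"fingers":5.0}
    - {"dx":-4.12,"dy":20.12,"dz":1.5,"spin":-6,"fingers":5.0}
    - {"dx":-5.18,"dy":25.31,"dz":2.5,"spin":-7,"fingers":5.0}
    - {"dx":-5.98,"dy":29.2,"dz":3.5,"spin":-7,"fingers":5.0}
    - {"dx":-6.44,"dy":31.48,"dz":4.5,"spin":-7,"fingers":5.0}
    - {"dx":-6.64,"dy":32.45,"dz":5.0,"spin":-7,"fingers":5.0}
  force: 30

```text
time: 5.4
ee_pos: [0.4652, 0.2266, 0.2823]
tcp_rot: [-180.0, -0.0, -162.0]
wrist_force: [-0.3, -0.3, -0.3]
opening: 0.05
```

Run:
```python
from h import *
import pickle
t=camera("top"); s=camera("side"); o=bot.get_obs(); pickle.dump((t,s,o),open("v3.pkl","wb")); print(o["time"],o["ee_pos"],o["tcp_rot"],o["q"])
def crop(im,x0,y0,x1,y1,f):
    return cv2.resize(cv2.convertScaleAbs(im[y0:y1,x0:x1],alpha=1.7,beta=15),None,fx=f,fy=f,interpolation=cv2.INTER_CUBIC)
cv2.imwrite("pics/t3.png",crop(t["image"],310,190,440,280,6)); cv2.imwrite("pics/t3b.png",crop(t["image"],130,150,290,280,5))
cv2.imwrite("pics/s3.png",crop(s["image"],200,210,340,350,4))
# pointer yaw
im=t["image"].astype(np.float32).mean(2);f=8;x0,y0=396,234;u=cv2.resize(im[y0:y0+26,x0:x0+26],None,fx=f,fy=f,interpolation=cv2.INTER_CUBIC)
m=(u>45).astype(np.uint8)
n,l,st,c=cv2.connectedComponentsWithStats(m)
for i in range(1,n):
    if st[i,4]<200: continue
    ys,xs=np.nonzero(l==i); P=np.c_[x0+(xs+.5)/f-.5,y0+(ys+.5)/f-.5]; W=plane(t,P,.114)[:,:2].astype(np.float32)
    v=cv2.fitLine(W,cv2.DIST_L2,0,.001,.001).ravel(); print(st[i],P.mean(0),W.mean(0),"yaw",np.degrees(np.arctan2(v[1],v[0])),cv2.minAreaRect(W)[1])
```

```text
5.5 [0.4652 0.2259 0.2823] [-179.9892   -0.0423 -162.1199] [25.9034 -0.1369 -8.7394 81.4408 -0.0047  8.0234]
[ 139    0   69  208 5192] [419.2015 247.3204] [ 0.4532 -0.2566] yaw -3.0377834 (0.018529029563069344, 0.057143740355968475)
[ 97  97  26  58 899] [409.4111 249.2617] [ 0.4487 -0.2351] yaw -13.414369 (0.005258400458842516, 0.016041267663240433)
[  0 178  38  30 608] [397.2005 258.2412] [ 0.4288 -0.2082] yaw 60.654408 (0.010070000775158405, 0.007893525063991547)
```

View pics/t3.png

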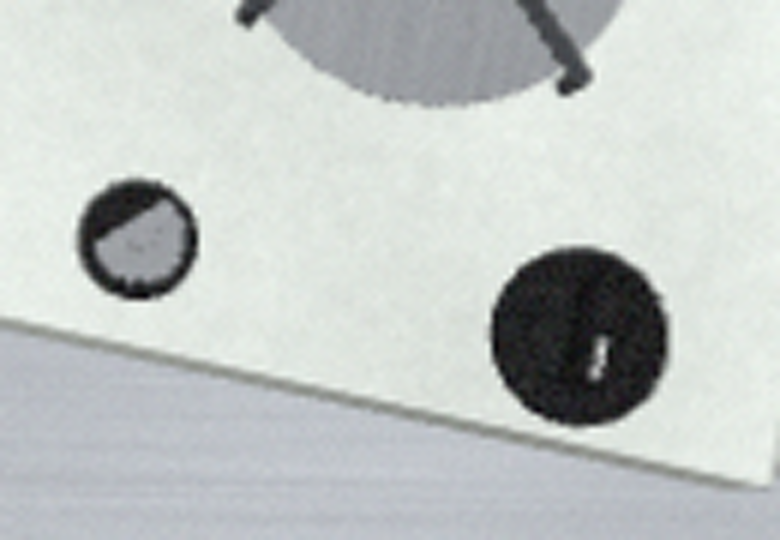

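View pics/t3b.png

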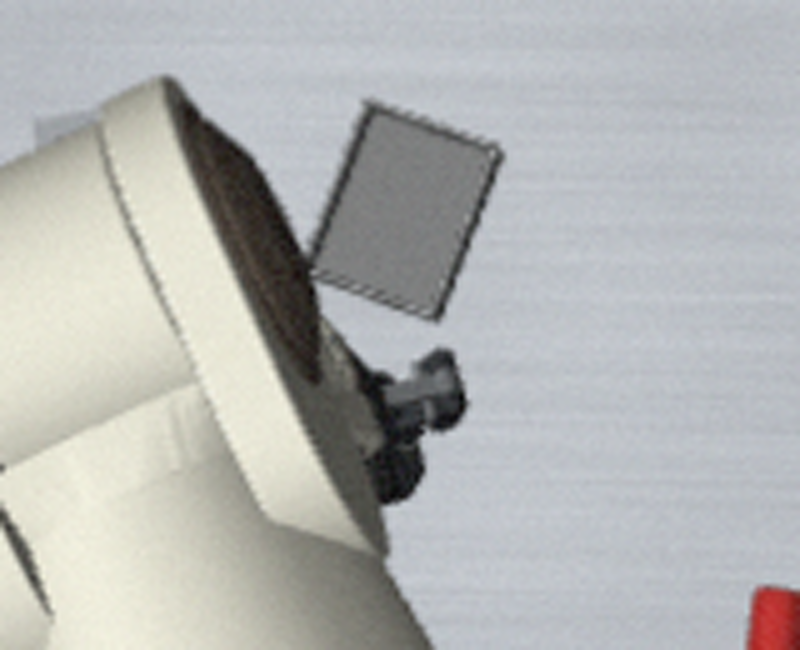

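View pics/s3.png

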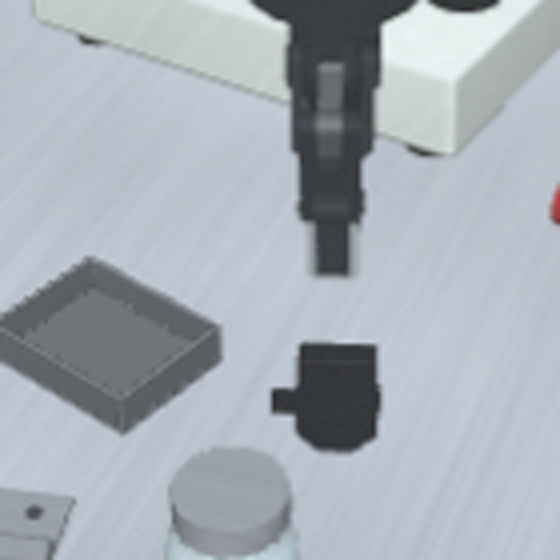

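Run:
```python
from h import *
import pickle
t,s,o=pickle.load(open("v3.pkl","rb")); p=o["ee_pos"]
for z in (p[2]-.165,p[2]-.168,.044,.036,.018,0): print(z,proj(s,[[p[0],p[1],z]])[0])
b=s["image"].mean(2); f=8
u=cv2.resize(b.astype(np.float32),None,fx=1,fy=1)
m,st,c=mask_blob((b<55).astype(np.uint8),(255,285,310,330)); print(st,c)
# subpixel edges: for rows compute bar columns via threshold crossing
def cross(row,lo,hi,th):
    x=np.arange(lo,hi); v=b[row,lo:hi]; idx=np.nonzero(np.diff((v<th).astype(int)))[0]
    return [lo+i+(th-v[i])/(v[i+1]-v[i]) for i in idx]
for r in (298,300,302,304,308,309,310,311,312): print(r,np.round(cross(r,258,305,62),2))
for r in (268,270,272,274,276): print(r,np.round(cross(r,270,300,75),2), b[r,274:294].astype(int))
d=0.0
P=np.array([p[0],p[1],.04]); k=np.array([np.cos(np.radians(17.9)),np.sin(np.radians(17.9)),0])
print("mm per px", 0.01*1000/np.linalg.norm(proj(s,[P+k*.01])-proj(s,[P])))
```

```text
0.11729118322744916 [282.4282 265.564 ]
0.11429118322744916 [282.4344 266.9524]
0.044 [282.5727 298.0506]
0.036 [282.5878 301.4221]
0.018 [282.6211 308.8882]
0 [282.6538 316.1917]
[268 296  27  27 544] [282.9596 308.5846]
298 [274.36 293.56]
300 [274.04 293.55]
302 [274.01 293.57]
304 [273.99 293.58]
308 [267.39 294.64]
309 [267.39 294.64]
310 [267.4  294.62]
311 [267.39 294.55]
312 [267.47 294.47]
268 [277.62 287.55] [108 107  98  85  68  36  28  29  29  28  29  29  27  63  84  91 101 105
 105 105]
270 [277.68 287.52] [107 108 101  88  68  35  29  29  29  30  29  29  29  63  85  93 103 106
 106 106]
272 [277.73 287.51] [109 109 102  88  70  38  30  29  30  29  29  28  29  64  85  93 103 106
 106 106]
274 [277.85 287.51] [109 110 102  88  72  45  29  29  30  29  29  29  28  63  86  93 103 106
 106 107]
276 [277.87 287.52] [111 110 101  88  73  44  28  29  30  30  30  29  27  63  85  93 103 107
 108 107]
mm per px 1.8362731021677317
```

The pictures show three things:
- **Timer (top view):** the pointer is at about (409,249) in the full image. Its yaw is −13.4° against the hob's −11.7°, so the timer is at zero.
- **Gripper (side view):** the fingers are at about column 282.7, straight above the knob.
- **Knob (side view):** the bar is centred at column 283.8. After removing the camera bias, the knob sits about 1 mm towards its −x.

Descending and gripping.

>>> drive_tool:
  deltas:
    - {"dx":0.1,"dy":0,"dz":1.5,"spin":0,"fingers":5.0}
    - {"dx":0.1,"dy":0,"dz":3.5,"spin":0,"fingers":5.0}
    - {"dx":0.1,"dy":0,"dz":5.5,"spin":0,"fingers":5.0}
    - {"dx":0.1,"dy":0,"dz":7.2,"spin":0,"fingers":5.0}
    - {"dx":0.1,"dy":0,"dz":8.3,"spin":0,"fingers":5.0}
    - {"dx":0.1,"dy":0,"dz":8.8,"spin":0,"fingers":5.0}
    - {"dx":0.1,"dy":0,"dz":8.8,"spin":0,"fingers":3.0}
    - {"dx":0.1,"dy":0,"dz":8.8,"spin":0,"fingers":1.0}
  force: 50

```text
time: 6.5
ee_pos: [0.4644, 0.2256, 0.1953]
tcp_rot: [180.0, 0.1, -162.2]
wrist_force: [0.2, 0.5, 0.3]
opening: 0.0144
```

>>> drive_tool:
  deltas:
    - {"dx":0.1,"dy":0,"dz":0,"spin":0,"fingers":1.0}
    - {"dx":0,"dy":0,"dz":0,"spin":0,"fingers":1.0}
    - {"dx":0,"dy":0,"dz":-1,"spin":0,"fingers":1.0}
    - {"dx":0,"dy":0,"dz":-3,"spin":0,"fingers":1.0}
    - {"dx":0,"dy":0,"dz":-6,"spin":0,"fingers":1.0}
    - {"dx":0,"dy":0,"dz":-9,"spin":0,"fingers":1.0}
    - {"dx":0,"dy":0,"dz":-11.5,"spin":0,"fingers":1.0}
    - {"dx":0,"dy":0,"dz":-12.5,"spin":0,"fingers":1.0}
  force: 60

```text
time: 7.5
ee_pos: [0.4644, 0.2255, 0.3215]
tcp_rot: [180.0, 0.1, -162.2]
wrist_force: [0.4, -0.1, -0.4]
opening: 0.0124
```

Run:
```python
from h import *
import pickle
t=camera("top"); s=camera("side"); o=bot.get_obs(); pickle.dump((t,s,o),open("v4.pkl","wb")); print(o["time"],o["ee_pos"],o["tcp_rot"],o["opening"],o["wrist_force"])
def crop(im,x0,y0,x1,y1,f):
    return cv2.resize(cv2.convertScaleAbs(im[y0:y1,x0:x1],alpha=1.7,beta=15),None,fx=f,fy=f,interpolation=cv2.INTER_CUBIC)
cv2.imwrite("pics/s4.png",crop(s["image"],210,180,350,300,5))
cv2.imwrite("pics/s4b.png",crop(s["image"],245,215,315,275,10))
p=o["ee_pos"]
for z in (p[2]-.155,p[2]-.155-.038): print(proj(s,[[p[0],p[1],z]])[0])
```

```text
7.6 [0.4644 0.2255 0.3206] [ 179.9879    0.0865 -162.2276] 0.01263282991228755 [ 0.0235  0.261  -0.8699]
[282.8738 242.476 ]
[282.942  260.7487]
```

View pics/s4.png

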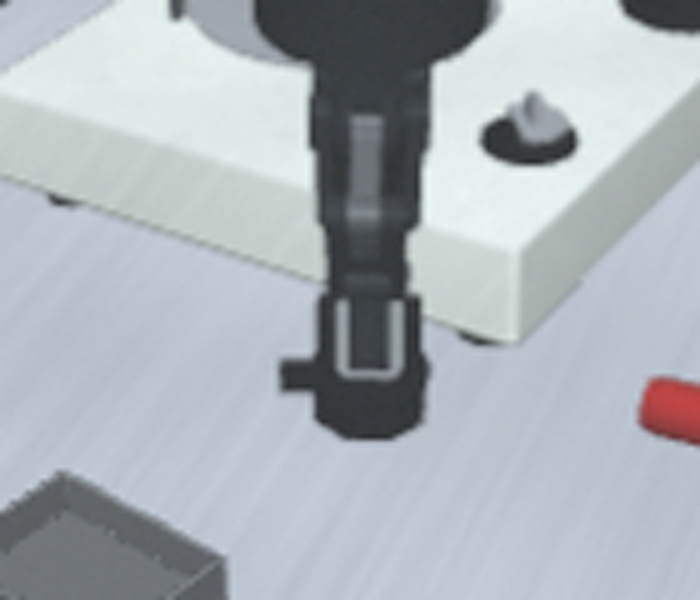

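View pics/s4b.png

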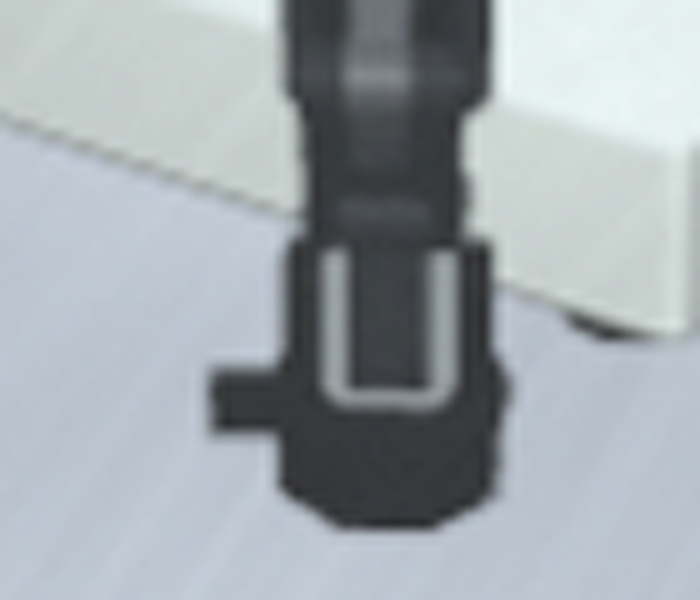

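The side view shows the knob held upright and centred on the pads. In full-image pixels the pad outline is centred near (284.0,247), the bar near column 283.9, and the nose tip near (266,255). Now I'll carry it over the spindle and turn it to a yaw of 32°.

>>> drive_tool:
  deltas:
    - {"dx":0.5,"dy":-2.34,"dz":0,"spin":-1,"fingers":1.0}
    - {"dx":1.37,"dy":-6.43,"dz":0,"spin":-3,"fingers":1.0}
    - {"dx":2.49,"dy":-11.69,"dz":0,"spin":-6,"fingers":1.0}
    - {"dx":3.61,"dy":-16.96,"dz":0,"spin":-8,"fingers":1.0}
    - {"dx":4.67,"dy":-21.93,"dz":0,"spin":-11,"fingers":1.0}
    - {"dx":5.48,"dy":-25.73,"dz":0,"spin":-13,"fingers":1.0}
    - {"dx":5.98,"dy":-28.07,"dz":0,"spin":-14,"fingers":1.0}
    - {"dx":6.22,"dy":-29.24,"dz":0,"spin":-14.2,"fingers":1.0}
  force: 60

```text
time: 8.6
ee_pos: [0.4941, -0.0731, 0.3185]
tcp_rot: [179.9, -0.1, -148.1]
wrist_force: [-0.4, 1.2, -0.4]
opening: 0.0128
```

Run:
```python
from h import *
import pickle
t=camera("top"); s=camera("side"); o=bot.get_obs(); pickle.dump((t,s,o),open("v5.pkl","wb")); print(o["time"],o["ee_pos"],o["tcp_rot"],o["opening"],o["wrist_force"])
def crop(im,x0,y0,x1,y1,f):
    return cv2.resize(cv2.convertScaleAbs(im[y0:y1,x0:x1],alpha=1.7,beta=15),None,fx=f,fy=f,interpolation=cv2.INTER_CUBIC)
cv2.imwrite("pics/s5.png",crop(s["image"],280,150,350,220,8))
cv2.imwrite("pics/t5.png",crop(t["image"],290,180,420,280,6))
```

```text
8.7 [ 0.4942 -0.0725  0.3189] [ 179.9559   -0.0553 -148.1094] 0.01303550487646875 [-0.4781  1.2714 -0.4227]
```

View pics/s5.png

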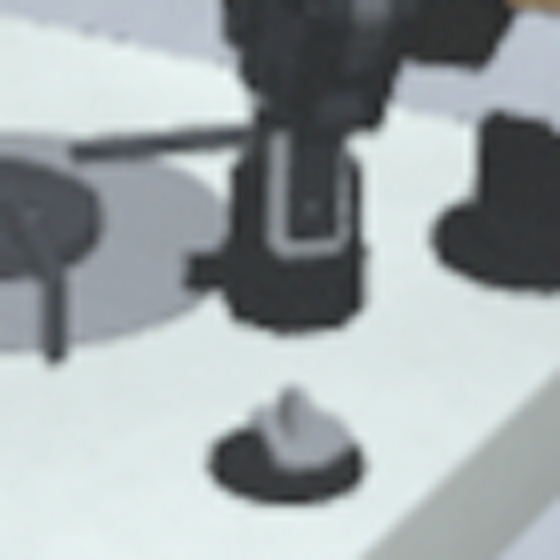

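View pics/t5.png

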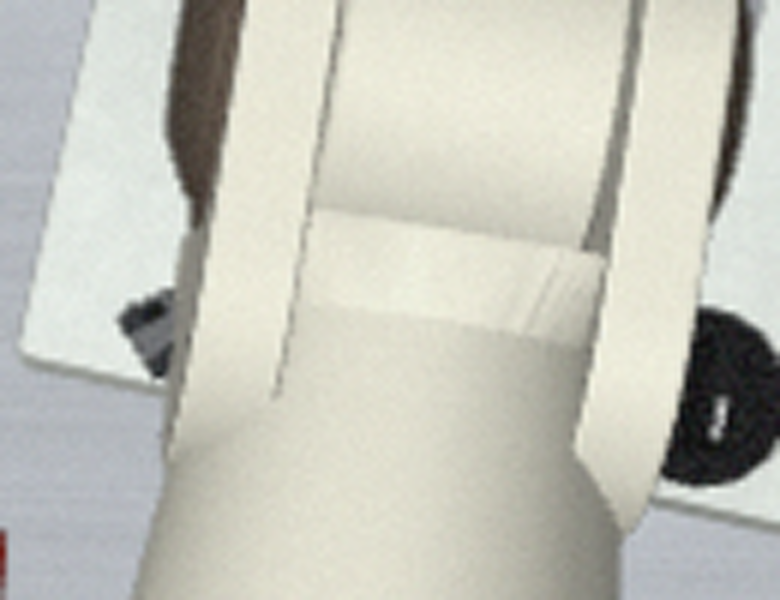

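Run:
```python
from h import *
import pickle
t,s,o=pickle.load(open("v5.pkl","rb")); t0,s0=pickle.load(open("v0.pkl","rb"))
p=o["ee_pos"]; b=s["image"].astype(float).mean(2); b0=s0["image"].astype(float).mean(2)
def cross(b,row,lo,hi,th):
    v=b[row,lo:hi]; idx=np.nonzero(np.diff((v<th).astype(int)))[0]
    return np.round([lo+i+(th-v[i])/(v[i+1]-v[i]) for i in idx],2)
print("knob rows"); 
for r in range(166,192,2): print(r,cross(b,r,297,332,70))
print("bezel rows")
for r in range(200,214): print(r,cross(b,r,300,332,75),cross(b0,r,300,332,75))
# bezel ellipse in both
for bb in (b,b0):
    m,st,c=mask_blob((bb<75).astype(np.uint8),(303,199,330,215)); ct=cv2.convexHull(max(cv2.findContours(m,0,1)[0],key=cv2.contourArea)); print(st,c,cv2.fitEllipse(ct))
for z in (.1236,.1236+.009,.1236+.018,.0715,.082,.095): print(z,proj(s,[[p[0],p[1],z]])[0], proj(s,[[.494,-.0717,z]])[0])
# predicted bezel outline extents
a=np.linspace(0,2*np.pi,73); C=np.c_[.494+.022*np.cos(a),-.0717+.022*np.sin(a),0*a+.0715]; q=proj(s,C); print("bezel pred",q.min(0),q.max(0),(q.min(0)+q.max(0))/2)
# knob body octagon/circle extents
for z in (.1236,.1416):
    C=np.c_[p[0]+.0205*np.cos(a),p[1]+.0205*np.sin(a),0*a+z]; q=proj(s,C); print("body pred",z,q.min(0),q.max(0),(q.min(0)+q.max(0))/2)
```

```text
knob rows
166 [302.38 324.71]
168 [307.35 308.71 313.95 314.33 322.73]
170 [308.97 313.95 314.36 324.24]
172 [308.39 313.87 314.48 324.64]
174 [308.32 313.83 314.39 324.65]
176 [307.69 313.79 314.46 324.56]
178 [307.67 313.79 314.44 324.57]
180 [306.53 313.89 315.81 320.67 321.04 324.89]
182 [302.25 325.14]
184 [302.13 324.95]
186 [302.72 324.97]
188 [308.16 324.71]
190 [310.34 322.66]
bezel rows
200 [314.6 316.5] [314.65 316.45]
201 [314.24 316.58] [314.28 316.52]
202 [314.19 316.57] [314.24 316.5 ]
203 [310.08 312.57 314.64 316.53] [310.15 312.56 314.64 316.47]
204 [307.81 313.19] [307.81 313.18]
205 [306.4  313.69 322.91 323.12] [306.42 313.65 322.91 323.1 ]
206 [305.97 314.17 321.37 324.6 ] [305.97 314.11 321.42 324.59]
207 [305.72 314.87 319.96 324.88] [305.73 314.81 320.02 324.86]
208 [305.56 325.06] [305.57 325.05]
209 [306.1 324.8] [306.11 324.8 ]
210 [306.71 324.33] [306.72 324.32]
211 [308.26 323.22] [308.28 323.2 ]
212 [310.75 320.68] [310.79 320.68]
213 [] []
[306 203  20  10 123] [314.6423 208.3496] ((315.2631530761719, 207.6564178466797), (9.882638931274414, 19.269180297851562), 92.85297393798828)
[306 203  20  10 122] [314.5984 208.3607] ((315.2631530761719, 207.6564178466797), (9.882638931274414, 19.269180297851562), 92.85297393798828)
0.1236 [314.976  187.6189] [314.9446 187.785 ]
0.1326 [315.0906 184.0704] [315.0593 184.2347]
0.1416 [315.2058 180.4941] [315.1744 180.6566]
0.0715 [314.3223 207.6229] [314.2911 207.7985]
0.082 [314.4526 203.6642] [314.4214 203.838 ]
0.095 [314.615  198.7124] [314.5837 198.8838]
bezel pred [304.8423 203.2765] [323.7597 212.4798] [314.301  207.8781]
body pred 0.1236 [305.973  183.6367] [323.9968 191.7356] [314.9849 187.6862]
body pred 0.1416 [306.1313 176.5987] [324.2985 184.5224] [315.2149 180.5606]
```

Run:
```python
from h import *
import pickle
t,s,o=pickle.load(open("v5.pkl","rb"))
p=o["ee_pos"]; b=s["image"].astype(float).mean(2)
yaw=np.radians(o["tcp_rot"][2]+180); R=np.array([[np.cos(yaw),-np.sin(yaw)],[np.sin(yaw),np.cos(yaw)]])
def loc(x,y,z): return np.r_[R@np.array([x,y])+p[:2],z+p[2]-.1953]
for nm,P in dict(bar=[loc(x,y,z) for x in(-.018,.018) for y in(-.007,.007) for z in(.020,.044)],tip=[loc(.031,y,z) for y in(-.003,.003) for z in (.008,.018)]).items():
    q=proj(s,P); print(nm,np.round(q,2).tolist(),q.min(0),q.max(0))
def crossv(col,lo,hi,th):
    v=b[lo:hi,col]; idx=np.nonzero(np.diff((v<th).astype(int)))[0]
    return np.round([lo+i+(th-v[i])/(v[i+1]-v[i]) for i in idx],2)
for c in (312,314,316,318,320): print("col",c,crossv(c,183,216,75))
for ap,nm in ((.0205,'apothem'),(.0205*np.cos(np.pi/8),'corner')):
    Rr=ap/np.cos(np.pi/8)
    a=np.pi/8+np.arange(8)*np.pi/4
    q=proj(s,[loc(Rr*np.cos(x),Rr*np.sin(x),0) for x in a]); print(nm,q.min(0),q.max(0))
    q=proj(s,[loc(Rr*np.cos(x),Rr*np.sin(x),0.018) for x in a]); print(nm,'top',q.min(0),q.max(0))
```

```text
bar [[322.03, 177.67], [322.41, 168.05], [323.77, 180.29], [324.18, 170.59], [306.72, 179.14], [306.94, 169.47], [308.3, 181.79], [308.54, 172.04]] [306.7244 168.0487] [324.1754 181.7937]
tip [[301.49, 185.21], [301.56, 181.23], [302.14, 186.37], [302.21, 182.38]] [301.4939 181.2327] [302.2134 186.3732]
col 312 [190.66 202.33 212.44]
col 314 [191.33 205.72 212.6 ]
col 316 [191.4  198.87 204.   207.34 212.65]
col 318 [191.2  207.31 212.61]
col 320 [190.81 206.97 212.34]
apothem [305.3188 183.3992] [324.6864 192.0297]
apothem top [305.4715 176.3674] [324.9944 184.8107]
corner [306.0519 183.7166] [323.9454 191.6898]
corner top [306.2104 176.6778] [324.2473 184.4781]
```

The side view puts the knob straight above the spindle, with the knob bottom at about (316,191) and the bezel centre at (315.3,207.7). The columns agree within about 0.3 px. I'll start the slow descent now. The spindle's own spring limits the force for the first 6 mm, even if the knob doesn't match.

>>> drive_tool:
  deltas:
    - {"dx":0,"dy":0.05,"dz":0.8,"spin":0,"fingers":1.0}
    - {"dx":0,"dy":0.05,"dz":1.6,"spin":0,"fingers":1.0}
    - {"dx":0,"dy":0.05,"dz":2.2,"spin":0,"fingers":1.0}
    - {"dx":0,"dy":0.05,"dz":2.5,"spin":0,"fingers":1.0}
    - {"dx":0,"dy":0.05,"dz":2.8,"spin":0,"fingers":1.0}
    - {"dx":0,"dy":0.05,"dz":3.0,"spin":0,"fingers":1.0}
    - {"dx":0,"dy":0.05,"dz":3.2,"spin":0,"fingers":1.0}
    - {"dx":0,"dy":0.05,"dz":3.35,"spin":0,"fingers":1.0}
  force: 60

```text
time: 9.7
ee_pos: [0.494, -0.0716, 0.2862]
tcp_rot: [-180.0, 0.0, -148.0]
wrist_force: [-0.7, -1.0, -0.7]
opening: 0.0124
```

Run:
```python
from h import *
import pickle
s=camera("side"); o=bot.get_obs(); pickle.dump((None,s,o),open("v6.pkl","wb")); print(o["time"],o["ee_pos"],o["tcp_rot"],o["opening"],o["wrist_force"],o["torque"])
cv2.imwrite("pics/s6.png",cv2.resize(cv2.convertScaleAbs(s["image"][150:220,280:350],alpha=1.7,beta=15),None,fx=8,fy=8,interpolation=cv2.INTER_CUBIC))
```

```text
9.75 [ 0.4939 -0.0716  0.286 ] [-179.9958   -0.0101 -148.0373] 0.013048226915046146 [ 0.9097 -0.4832 -0.5001] [-0.1835 -0.0048 -0.0004]
```

View pics/s6.png

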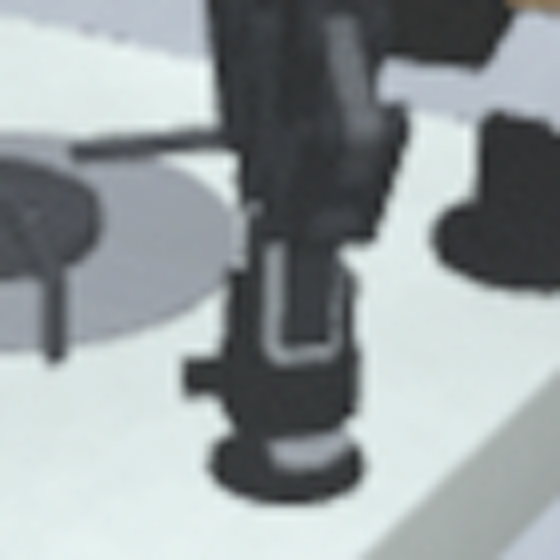

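There's no vertical force with the underside 4 mm below the shaft tip, so the D shapes match. The side view shows the knob at about (316,196), just above the collar. I'll go on down to the seat.

>>> drive_tool:
  deltas:
    - {"dx":0,"dy":0,"dz":0.12,"spin":0,"fingers":1.0}
    - {"dx":0,"dy":0,"dz":0.25,"spin":0,"fingers":1.0}
    - {"dx":0,"dy":0,"dz":0.37,"spin":0,"fingers":1.0}
    - {"dx":0,"dy":0,"dz":0.5,"spin":0,"fingers":1.0}
    - {"dx":0,"dy":0,"dz":0.62,"spin":0,"fingers":1.0}
    - {"dx":0,"dy":0,"dz":0.75,"spin":0,"fingers":1.0}
    - {"dx":0,"dy":0,"dz":0.88,"spin":0,"fingers":1.0}
    - {"dx":0,"dy":0,"dz":1.0,"spin":0,"fingers":1.0}
  force: 60

```text
time: 10.75
ee_pos: [0.4939, -0.0716, 0.2765]
tcp_rot: [-180.0, 0.0, -148.0]
wrist_force: [-1.5, -2.1, 5.4]
opening: 0.0124
```

The force is 5.4 N at the predicted seat height, where the spring should start to move. I'll press the knob in.

>>> drive_tool:
  deltas:
    - {"dx":0,"dy":0,"dz":0.08,"spin":0,"fingers":1.0}
    - {"dx":0,"dy":0,"dz":0.16,"spin":0,"fingers":1.0}
    - {"dx":0,"dy":0,"dz":0.24,"spin":0,"fingers":1.0}
    - {"dx":0,"dy":0,"dz":0.32,"spin":0,"fingers":1.0}
    - {"dx":0,"dy":0,"dz":0.4,"spin":0,"fingers":1.0}
    - {"dx":0,"dy":0,"dz":0.46,"spin":0,"fingers":1.0}
    - {"dx":0,"dy":0,"dz":0.5,"spin":0,"fingers":1.0}
    - {"dx":0,"dy":0,"dz":0.5,"spin":0,"fingers":1.0}
  force: 60

```text
time: 11.75
ee_pos: [0.4939, -0.0716, 0.2718]
tcp_rot: [-180.0, 0.0, -148.0]
wrist_force: [-2.7, -2.2, 7.9]
opening: 0.0128
```

Run:
```python
from h import *
import pickle
t=camera("top"); s=camera("side"); o=bot.get_obs(); pickle.dump((t,s,o),open("v7.pkl","wb")); print(o["time"],o["ee_pos"],o["tcp_rot"],o["opening"],o["wrist_force"],o["torque"])
cv2.imwrite("pics/s7.png",cv2.resize(cv2.convertScaleAbs(s["image"][150:220,280:360],alpha=1.7,beta=15),None,fx=8,fy=8,interpolation=cv2.INTER_CUBIC))
cv2.imwrite("pics/t7.png",cv2.resize(cv2.convertScaleAbs(t["image"],alpha=1.5,beta=10),None,fx=1.4,fy=1.4))
```

```text
11.85 [ 0.4939 -0.0716  0.2719] [-179.9706    0.0246 -148.0326] 0.012631338966212699 [-3.0837 -2.2783  8.3752] [-0.411   0.6932 -0.0449]
```

View pics/s7.png

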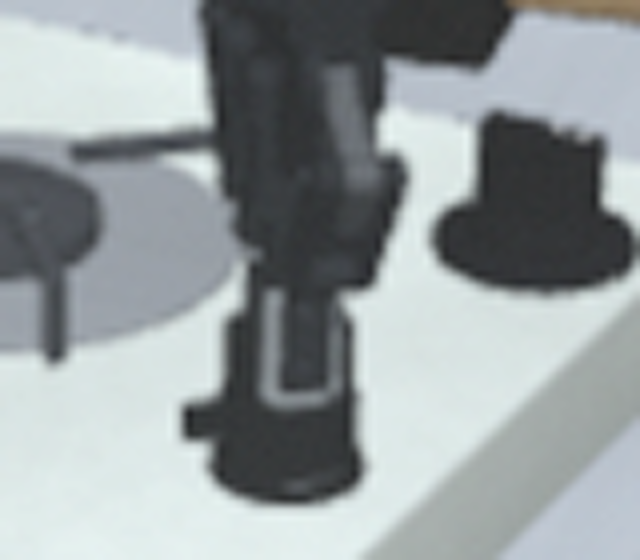

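View pics/t7.png

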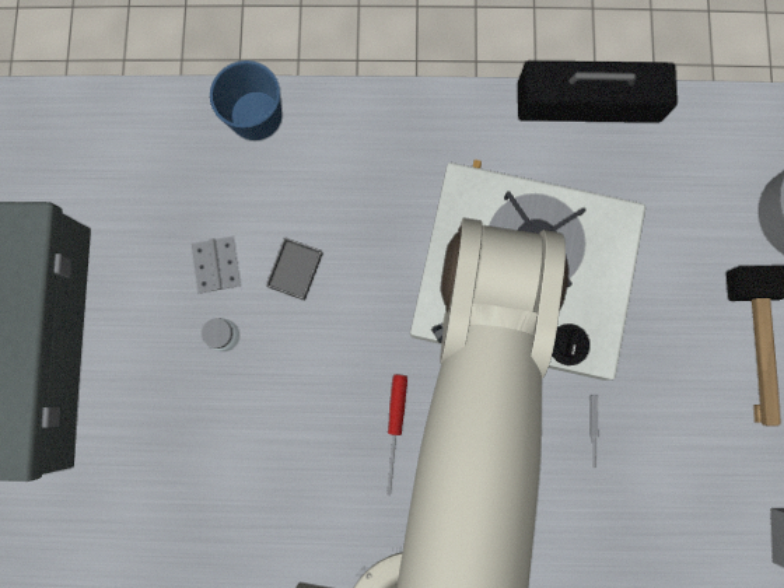

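The pictures show the knob down on the collar with no gap, at about (316,208) in the side view, and the force is 8.4 N, which fits about 5 mm of press. I'll check the timer and the neighbours in the pictures already taken.

Run:
```python
from h import *
import pickle
t0,_=pickle.load(open("v0.pkl","rb")); t,s,o=pickle.load(open("v7.pkl","rb"))
d=np.abs(t["image"].astype(int)-t0["image"].astype(int)).mean(2)
print("mean/max diff hinge/tray/jar:",[(r,round(d[r[1]:r[3],r[0]:r[2]].mean(),2),d[r[1]:r[3],r[0]:r[2]].max()) for r in [(132,165,176,213),(187,167,234,216),(140,222,176,256)]])
im=t["image"].astype(np.float32).mean(2);f=8;x0,y0=396,234;u=cv2.resize(im[y0:y0+26,x0:x0+26],None,fx=f,fy=f,interpolation=cv2.INTER_CUBIC)
m=(u>45).astype(np.uint8);n,l,st,c=cv2.connectedComponentsWithStats(m)
for i in range(1,n):
    if 400<st[i,4]<2500:
        ys,xs=np.nonzero(l==i);P=np.c_[x0+(xs+.5)/f-.5,y0+(ys+.5)/f-.5];W=plane(t,P,.114)[:,:2].astype(np.float32)
        v=cv2.fitLine(W,cv2.DIST_L2,0,.001,.001).ravel();print(P.mean(0),"yaw",np.degrees(np.arctan2(v[1],v[0])))
```

```text
mean/max diff hinge/tray/jar: [((132, 165, 176, 213), np.float64(1.46), np.float64(7.0)), ((187, 167, 234, 216), np.float64(1.55), np.float64(6.666666666666667)), ((140, 222, 176, 256), np.float64(1.46), np.float64(7.0))]
[396.2778 237.5396] yaw -5.5324917
[409.4203 249.2504] yaw -13.282749
[397.2089 258.2486] yaw 61.074177
```

The hinge, tray and jar are unchanged, and the timer is about 0.03 rad from zero. Handing in.

Run:
```python
from h import *
o=bot.get_obs(); print(o["time"],o["ee_pos"],o["wrist_force"],o["opening"])
print(bot.job_done())
```

```text
11.85 [ 0.4939 -0.0716  0.2719] [-3.0837 -2.2783  8.3752] 0.012631338966212699
the job is handed in; nothing more can be done
None
```

I turned the timer back to its zero stop, picked up the knob, fitted it onto the spindle and pressed it in. I handed in at 11.85 s, still holding it down; the hand-in gave no verdict.

**What the last checks showed:**
- **Timer:** the stop pushed back with 0.8 N m, far above the timer's friction. The last picture has its pointer about 1.6° (0.03 rad) off the hob's x axis, within the 0.08 rad limit and about what the pictures can resolve.
- **Knob fit:** there was no vertical force with its underside about 4 mm below the shaft tip. The force then rose to 5.4 N at the expected seat height, and the side view shows no gap at the collar.
- **Press:** the wrist reads 8.4 N, which with the height puts the spindle about 5 mm down. Side forces were up to about 4 N.
- **Hinge, tray and jar:** unchanged between the first and last top pictures.

**What disagreed or went wrong:**
- **Move error:** while letting go of the timer, one row repeated a 41° turn by mistake. The tool may have over-turned by up to 10.7° against the stop for one row. The pictures afterwards show the timer still at zero.
- **Cameras:** the top and side views differed by 1–2 mm, so I corrected for that using the gripper as reference. Height-wise, the knob's edge in the side view was about 0.5 px off prediction, but the forces during fitting matched the expected heights.

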